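# Stand the hinge pin ready and hold the strap leaf lined up in its hinge

### The job

Get the board clamp's hinge ready for pinning: move the thick-headed hinge pin from the black rack into the single-hole metal holder, head up and fully down, and let go of it. Then pick up the strap leaf with the barrel on its end, bring that barrel between the two knuckles on the jamb block so that all three holes line up for the pin, and finish still holding it there in the gripper: level, straight out from the block, and not resting or pressing on it. Leave the rack's other rods, the plain strap and the loose things around undisturbed.

Things in the scene. Friction and masses are not known exactly. Their poses are not given: they have to be found in the camera images.
- pin: Loose steel hinge pin, about 45 g, standing head up in one of the rack's holes, 80 mm long: shaft 9 mm diameter, 58 mm long, its foot tapered to 5 mm over 4 mm; then a dark cylindrical head 14 mm diameter, 22 mm high, the thickest and highest thing in the rack. Origin: centre of the foot's end; z up the pin to the head. It may lean a few degrees.
- pin_head (a point): Middle of the pin's grip head, 69 mm above its foot: grip it here, from above, fingers closing across the row.
- rack: Fixed black plastic block, 36 mm (x) by 130 mm (y) by 35 mm high, origin at the centre of its underside. Three 11 mm holes, 25 mm deep (floor 10 mm above the table), in a row along y at -45, 0 and +45 mm; in them stand, in any order, the hinge pin, a plain rod and a stepped bit.
- slim_pin: Plain steel rod without a head, 9 mm diameter, 60 mm long, standing in the rack. Leave it. Origin at its lower end.
- bit: Stepped steel bit in the rack, 9 mm diameter, then 5 mm, 52 mm long in all. Leave it. Origin at its lower end.
- holder_hole0 (a point): Centre of the mouth of the hole in the pin holder, 45 mm above the table. Holder: fixed aluminium block, 36 by 36 by 45 mm high, with one upright blind hole of 11.5 mm diameter, 35 mm deep (floor 10 mm above the table), chamfered 1.5 mm. A pin fully down has its head's middle 34 mm above this point.
- leaf: Loose steel strap leaf, about 150 g, lying flat: a bar 22 mm wide (y), 14 mm thick, from x = -65 to x = +48 mm, three dark screw holes on top, and a barrel (knuckle) at its +x end. Origin: on the bar's underside, near its centre of mass; x along the bar to the barrel, z up. Grip it across its width, near the origin.
- leaf_bore (a point): Centre of the leaf's barrel, 60 mm along x and 13 mm above the leaf's origin. The barrel has 26 mm outer diameter, a 14 mm bore and is 22 mm wide; its axis is the leaf's y. Axes as the leaf's.
- jamb: Fixed grey jamb block, 50 mm deep (x), 90 mm wide (y), 84 mm high, on an 8 mm base plate that does not reach under the knuckles, with the fixed steel hinge leaf on its front (-x) face. Origin: centre of the block's underside; -x is the open side that the strap sticks out to, y runs along the hinge axis.
- jamb_axis (a point): Middle of the gap between the two fixed knuckles, on the hinge axis: 47 mm in front (-x) of the jamb's origin, 70 mm above the table; axes as the jamb's. Knuckles: 26 mm outside, 14 mm bore, from 14 to 34 mm either side; the 28 mm gap is open in front, above and below, with a steel face 18 mm behind. In place, the leaf's bore centre is here, its x along this x and level.
- strap: Loose plain steel strap without a barrel, 110 by 22 by 8 mm, lying flat. Leave it. Origin at the centre of its underside.
- flux: Small bottle, 36 mm diameter, 75 mm high. Leave it.
- dish: Round steel dish, 80 mm across, 25 mm high. Leave it.
- heatsink: Finned aluminium heat sink, 50 by 50 by 22 mm. Leave it.
- driver: Screwdriver, 160 mm long, lying flat. Leave it.
Things that resemble listed ones, but are neither listed nor needed, are in the scene too. Leave any brown look-alike of the leaf alone.

How it is judged:
On the way, in this order (a step that is already met when the one before it is completed fails the run):
1. the hinge pin stands head up, fully down in the holder, let go of (horizontal distance between pin and holder_hole0 below 0.006 m and z of pin in the frame of holder_hole0 below -0.03 m and angle between pin's own z axis and vertical below 0.12 rad and contact force between pin and the fingers below 0.1 N), for 0.2 s.
2. the strap leaf's barrel is held between the jamb's knuckles with the holes in line (x of leaf_bore in the frame of jamb_axis between -0.004 and 0.004 m and y of leaf_bore in the frame of jamb_axis between -0.004 and 0.004 m and z of leaf_bore in the frame of jamb_axis between -0.004 and 0.004 m and angle between the y axis of leaf_bore and the y axis of jamb_axis, either way round below 0.12 rad and angle between leaf's own z axis and vertical below 0.15 rad and contact force between leaf and the fingers above 1 N and contact force between leaf and jamb below 3 N), for 0.3 s.
At the end, for the whole second after the job is handed in: Pin upright in the holder (6 mm of centre, 5 mm of fully down, tilt under 0.12 rad). Fingers grip the leaf (over 1 N), bore within 4 mm of the hinge axis point on each axis, axes within 0.12 rad, strap level within 0.15 rad, at rest, under 3 N on the jamb (all of step 2 and horizontal distance between pin and holder_hole0 below 0.006 m and z of pin in the frame of holder_hole0 below -0.03 m and angle between pin's own z axis and vertical below 0.12 rad and linear speed of leaf below 0.02 m/s); the arm keeps its last pose, push and grip.
It fails at once if a bystander is moved more than 30 mm (distance of any of slim_pin, bit, strap, flux, dish, heatsink, driver from where it was at the start of the episode above 0.03 m).
It also fails if it takes over 61 s, if anything falls off the work surface, if the arm or the gripper's body presses on something with over 40 N, if the wrist force passes 120 N, or if a joint passes its speed limit or range.

### The arm

A 6-joint arm with a two-finger parallel gripper is mounted at the origin on the work surface. World frame = base frame: x ahead of the robot, y to its left, z up, the work surface at z = 0. Lengths are in m, angles in rad, forces in N, time in s.
With the tool pointing down it reaches from about 0.275 to 0.875 m from the base axis. Payload 12.5 kg.
Tool frame: the origin (TCP) lies at the very end of the fingers, on their centre line; the grasp point (between the pads) lies 19 mm behind it; z points along the fingers, y is the line along which they close (so a half turn about z gives the same grasp; the last joint's range is limited). The gripper opens to 85 mm and grips with 20 to 120 N. Pads are 22 mm wide; open, the fingers measure 114 mm over their backs; the gripper's body (76 mm by 85 mm) begins 54 mm behind the grasp point. The pads swing forward as they close: fully open they stand 13 mm farther back than shut.
Start: joints at [-1.308, 0.351, 1.652, -0, 1.139, -0.085], TCP at [0.187, -0.517, 0.209] pointing down, gripper open.
Joint ranges: [-2.75, 2.75], [-0.79, 2.1], [0.01, 2.65], [-1.57, 4.71], [0.07, 3.14], [-2.87, 2.87]. Speed limits (rad/s): [2.22, 2.22, 2.79, 3.14, 3.14, 3.14].

### API

Orientations are given as a 3x3 rotation matrix whose columns are the frame's x, y, z axes.
In Python, from bench import manip gives the robot as it stands. Calls block until the motion is done:
- manip.move_ptp(position, orientation): joint-space move of the TCP to a pose.
- manip.move_l(position, attitude=None, max_speed=0.15): straight line of the TCP; attitude=None keeps the orientation; max_speed is the mean speed in m/s.
- manip.move_j(angles): joint-space move.
- manip.set_gripper(opening, effort=None): opening from 0.0 (shut) to 1.0 (fully open); effort is the grip in N (None keeps the last); returns when the fingers have stopped.
- manip.dwell(seconds).
- manip.inverse_kinematics(position, orientation): joint angles nearest the present ones, or None.
- manip.grab_frame(name): name is "scene" or "top" or "wrist"; returns (picture, depth): 400x640x3 uint8, red, green, blue; 400x640 float32, m along the optical axis (not along the pixel's ray), 0 where there is no reading.
- manip.get_calibration(name): a dict with "camera_matrix" (3x3 intrinsics, pixels), "R" (3x3) and "t" (3): a world point X has camera coordinates R X + t. Camera axes: x right, y down, z forward; pixel columns grow to the right and rows downward; lengths in m; the calibration is good to about 2 mm. The wrist camera is an equidistant fisheye: a pixel r from the principal point sees the ray r / f radians off the axis. A picture is of the moment at which its call begins: read the wrist's pose just before it. get_calibration takes no time and is no camera call; for the wrist camera it gives the pose at the moment of the call.
A pose or a line that the arm cannot do raises manip.Unreachable and nothing moves.
- manip.sign_off(): hands the job in; it is judged then, once.
Trained networks look in the newest picture that a camera, given by its name, has taken for a name from the list of things; names that differ only in an ending like _2 or _b are one class to them, and where a whole thing is asked for, a point or a joint stands for the part that bears it (a point fixed in the world has none). Each returns a list of dicts, best first, with "confidence" (0 to 1); they miss things now and then, are a little off and sometimes report something else, mostly with a low value. They report only what shows in the picture. A call takes as long as a camera call. They do not tell look-alikes from the thing itself.
- manip.look_for(camera, name): "at" ([x, y, z] in m, in world coordinates, good to about 4 mm: the middle of the surface that is visible of it).
Readings, each from a call of its own:
- manip.current_time(): time.
- manip.current_qpos(): joint angles.
- manip.current_joint_vel(): joint speeds.
- manip.current_joint_torque(): joint torques, N m.
- manip.current_ee_pos(): TCP position.
- manip.current_tcp_rot(): TCP orientation.
- manip.current_force(): force on the tool from outside, world axes, zero at the start.
- manip.current_ft_torque(): the same for the moment, N m.
- manip.current_grip_width(): opening from 0.0 (shut) to 1.0 (fully open).
- manip.current_grip_force(): force on a finger pad.
Only numpy, scipy, OpenCV 4.12 (cv2) and the standard library are available. Lean on these libraries where they do the work, as an engineer would, in place of code of your own. Each camera call takes 0.05 s, during which the arm holds its last target. There are 200 camera calls.

## Working session

There is one attempt and no reset: what is moved stays moved. The work goes in short steps, each a Python script; the robot and the scene stay as the last script left them, time stands still between calls to the robot, and variables do not carry over. Pictures are saved under pics/ and viewed, at most 10 in all, crops included, and the job is handed in when it is done.

```bash
ls; mkdir -p pics; python3 - <<'E'
from bench import manip
import cv2,numpy as np
for c in ["scene","top"]:
    p,d=manip.grab_frame(c); cv2.imwrite(f"pics/{c}0.png",p[:,:,::-1]); np.savez(f"{c}0.npz",p=p,d=d,**manip.get_calibration(c))
    print(c,manip.get_calibration(c))
    for n in ["pin","pin_head","rack","holder_hole0","slim_pin","bit","leaf","leaf_bore","jamb","jamb_axis","strap","flux","dish","heatsink","driver"]:
        try: print(n,[(np.round(r["at"],3).tolist(),round(r["confidence"],2)) for r in manip.look_for(c,n)])
        except Exception as e: print(n,repr(e))
print(manip.current_time())
E
```

```text
pics
scene {'camera_matrix': array([[390.41905774,   0.        , 320.76757823],
       [  0.        , 390.41905774, 200.88920925],
       [  0.        ,   0.        ,   1.        ]]), 'R': array([[ 0.23424311,  0.97197015,  0.02010439],
       [ 0.55436902, -0.11655679, -0.82406887],
       [-0.79862705,  0.2041777 , -0.56613276]]), 't': array([-0.13599909, -0.21431846,  1.44517263])}
pin [([0.507, 0.264, 0.016], 0.26)]
pin_head [([0.382, 0.435, 0.014], 0.67), ([0.444, -0.291, 0.076], 0.5), ([0.51, 0.268, 0.012], 0.24)]
rack [([0.446, -0.296, 0.029], 0.57)]
holder_hole0 [([0.623, -0.218, 0.034], 0.73)]
slim_pin [([0.376, 0.435, 0.015], 0.7), ([0.566, 0.473, 0.016], 0.5), ([0.428, -0.338, 0.057], 0.41)]
bit [([0.567, 0.476, 0.016], 0.29)]
leaf [([0.427, 0.103, 0.016], 0.82)]
leaf_bore [([0.323, 0.272, 0.017], 0.79), ([0.428, 0.106, 0.013], 0.78), ([0.509, 0.262, 0.016], 0.66)]
jamb [([0.441, -0.289, 0.072], 0.74)]
jamb_axis []
strap [([0.665, 0.282, 0.006], 0.46)]
flux [([0.546, -0.389, 0.044], 0.68)]
dish [([0.565, 0.477, 0.016], 0.63)]
heatsink [([0.69, -0.34, 0.02], 0.82), ([0.508,
[... 493 characters left out ...]
.014], 0.55), ([0.435, -0.29, 0.084], 0.48)]
pin_head []
rack [([0.437, -0.287, 0.035], 0.68)]
holder_hole0 [([0.603, -0.215, 0.043], 0.75)]
slim_pin []
bit []
leaf [([0.498, 0.262, 0.013], 0.93), ([0.308, 0.287, 0.014], 0.92), ([0.422, 0.104, 0.021], 0.79)]
leaf_bore [([0.422, 0.109, 0.012], 0.97), ([0.312, 0.279, 0.01], 0.91), ([0.499, 0.257, 0.014], 0.86), ([0.605, -0.215, 0.043], 0.68)]
jamb [([0.604, 0.001, 0.082], 0.82)]
jamb_axis [([0.601, 0.0, 0.084], 0.95)]
strap [([0.369, 0.44, 0.022], 0.75), ([0.694, 0.289, 0.007], 0.55), ([0.436, -0.289, 0.086], 0.51)]
flux [([0.524, -0.391, 0.05], 0.48)]
dish [([0.575, 0.472, 0.011], 0.79)]
heatsink [([0.673, -0.342, 0.012], 0.94)]
driver []
1.6
```

View pics/scene0.png

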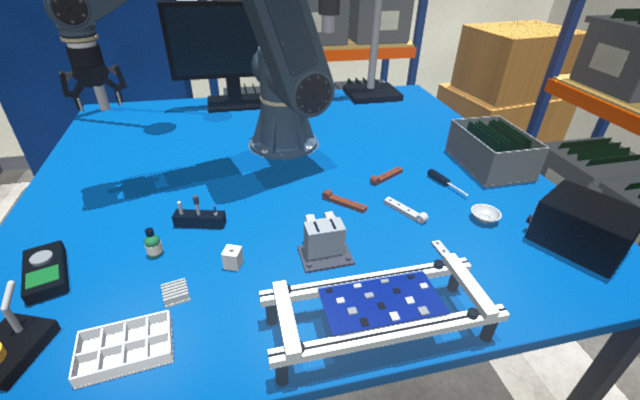

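View pics/top0.png

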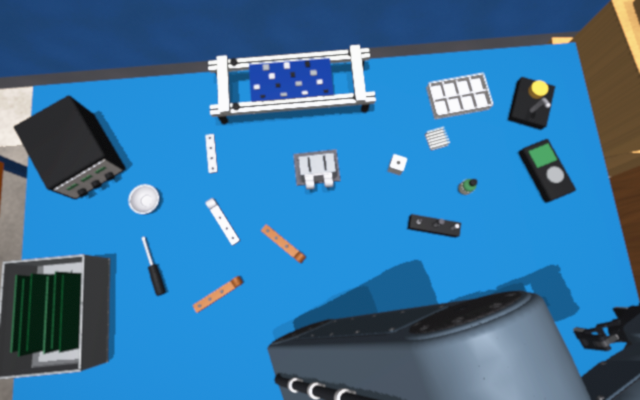

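The scene view shows the rack at (199,217) with the dark-headed pin in its middle hole (196,203), the holder at (232,257), the jamb at (324,240) and the white leaf at (405,209), its barrel at the (422,217) end. The top view shows the same leaf at (222,222) with its barrel end near (211,203). The two brown look-alikes are at (283,243) and (218,294), and the plain strap is at (211,153).

Next I move the wrist camera over the right-hand group and measure from its depth.

```bash
cat > h.py <<'E'
from bench import manip
import cv2,numpy as np
def cloud(d,K,R,t,fish):
    v,u=np.mgrid[0:400,0:640].astype(float)
    x=(u-K[0,2])/K[0,0]; y=(v-K[1,2])/K[1,1]
    if fish:
        th=np.hypot(x,y); s=np.where(th>1e-6,np.tan(np.minimum(th,1.5))/np.maximum(th,1e-9),1); x,y=x*s,y*s
    X=np.stack([x*d,y*d,d],-1)-t
    W=X@R                       # R^T (X-t)
    W[d<=0]=np.nan
    return W
def project(P,K,R,t,fish):
    c=R@np.asarray(P)+t; a=c[:2]/c[2]
    if fish:
        r=np.hypot(*a); a=a*(np.arctan(r)/max(r,1e-9))
    return a*[K[0,0],K[1,1]]+K[:2,2]
def grab(c,save=None):
    k=manip.get_calibration(c); p,d=manip.grab_frame(c)
    K,R,t=k["camera_matrix"],k["R"],k["t"]
    if save: cv2.imwrite(f"pics/{save}.png",p[:,:,::-1]); np.savez(save,p=p,d=d,K=K,R=R,t=t)
    return p,d,cloud(d,K,R,t,c=="wrist"),(K,R,t,c=="wrist")
def down(yaw):   # tool pointing down, closing axis y at angle yaw in world
    y=np.array([np.cos(yaw),np.sin(yaw),0]); z=np.array([0,0,-1.]); return np.stack([np.cross(y,z),y,z],1)
def blob(W,c,r,z0,z1):
    m=(np.hypot(W[...,0]-c[0],W[...,1]-c[1])<r)&(W[...,2]>z0)&(W[...,2]<z1)
    P=W[m]
    if len(P)<4: return len(P)
    (cx,cy),(w,h),a=cv2.minAreaRect((P[:,:2]*1000).astype(np.float32))
    return len(P),"rect",np.round([cx,cy,w,h,a],1).tolist(),"mean",np.round(P.mean(0)*1000,1).tolist(),"zmed",round(float(np.median(P[:,2]))*1000,1)
E
python3 - <<'E'
from h import *
z=np.load("top0.npz"); W=cloud(z["d"],z["camera_matrix"],z["R"],z["t"],False)
def rep(W):
    print("table",np.nanmedian(W[...,2]))
    print("rack",blob(W,(.44,-.29),.09,.025,.042)); print("head",blob(W,(.44,-.29),.03,.07,.12)); 
    print("holder",blob(W,(.604,-.216),.04,.038,.055))
rep(W); print("leaf",blob(W,(.498,.262),.1,.007,.04)); print("jamb",blob(W,(.62,0),.08,.078,.1),blob(W,(.62,0),.09,.04,.1))
print(manip.current_tcp_rot().round(2))
k=manip.get_calibration("wrist"); print("cam centre",(-k["R"].T@k["t"]).round(3),k["R"].round(2),k["camera_matrix"].round(1))
for i,(x,y) in enumerate([(.44,-.27),(.52,-.25)]):
    manip.move_ptp([x,y,.24],down(np.pi/2 if 0 else -np.pi/2)) if i==0 else manip.move_l([x,y,.24],max_speed=.3)
    p,d,W,k=grab("wrist",f"w{i}"); print((-k[1].T@k[2]).round(3)); rep(W)
    for n in ["pin_head","holder_hole0","rack","slim_pin","bit"]: print(n,[(np.round(r["at"],3).tolist(),round(r["confidence"],2)) for r in manip.look_for("wrist",n)])
cv2.imwrite("pics/w01.png",np.hstack([cv2.resize(cv2.imread(f"pics/w{i}.png"),(400,250)) for i in (0,1)]))
print(manip.current_time(),manip.current_qpos().round(2))
E
```

```text
table 0.0008612405544007481
rack (651, 'rect', [433.8, -295.3, 131.7, 36.9, 75.0], 'mean', [433.3, -292.0, 35.2], 'zmed', 35.3)
head (38, 'rect', [433.7, -294.0, 12.6, 12.7, 80.3], 'mean', [433.2, -293.2, 86.5], 'zmed', 89.3)
holder (181, 'rect', [607.3, -217.8, 35.9, 37.5, 64.9], 'mean', [607.2, -218.0, 45.0], 'zmed', 45.2)
leaf (442, 'rect', [497.4, 261.1, 137.5, 22.1, 28.4], 'mean', [496.6, 260.5, 15.9], 'zmed', 15.1)
jamb (874, 'rect', [594.1, -2.2, 83.9, 89.9, 1.3], 'mean', [600.5, -2.0, 83.8], 'zmed', 83.8) (980, 'rect', [593.5, -2.4, 84.6, 90.1, 2.1], 'mean', [597.8, -2.0, 81.7], 'zmed', 83.6)
[[ 0.94  0.34  0.  ]
 [ 0.34 -0.94 -0.  ]
 [ 0.    0.   -1.  ]]
cam centre [ 0.266 -0.489  0.374] [[ 0.34 -0.94  0.  ]
 [-0.89 -0.32  0.32]
 [-0.3  -0.11 -0.95]] [[309.7   0.  323. ]
 [  0.  309.7 201.2]
 [  0.    0.    1. ]]
[ 0.523 -0.271  0.406]
table 0.0007703924539981267
rack (2802, 'rect', [437.0, -293.2, 131.3, 37.4, 74.7], 'mean', [439.4, -290.7, 35.4], 'zmed', 35.6)
head (178, 'rect', [437.7, -292.3, 13.0, 12.5, 0.6], 'mean', [438.7, -292.3, 87.2], 'zmed', 90.2)
holder (880, 're
[... 280 characters left out ...]
), ([0.358, 0.428, 0.016], 0.24)]
bit [([0.452, -0.25, 0.041], 0.54)]
[ 0.604 -0.25   0.405]
table 0.0008316642202002768
rack (2433, 'rect', [436.9, -293.0, 131.5, 38.0, 75.0], 'mean', [440.8, -289.8, 35.0], 'zmed', 35.5)
head (184, 'rect', [437.7, -292.9, 12.9, 13.5, 1.4], 'mean', [439.6, -292.4, 85.5], 'zmed', 89.6)
holder (897, 'rect', [610.1, -216.2, 37.4, 36.1, 65.9], 'mean', [610.4, -216.5, 45.4], 'zmed', 45.5)
pin_head [([0.438, -0.292, 0.077], 0.49)]
holder_hole0 [([0.612, -0.216, 0.045], 0.78)]
rack [([0.442, -0.286, 0.034], 0.86), ([0.374, 0.433, 0.017], 0.44)]
slim_pin [([0.432, -0.332, 0.057], 0.4)]
bit [([0.444, -0.286, 0.033], 0.66)]
3.9583 [-0.53  0.37  1.54 -0.    1.23  1.04]
```

View pics/w1.png

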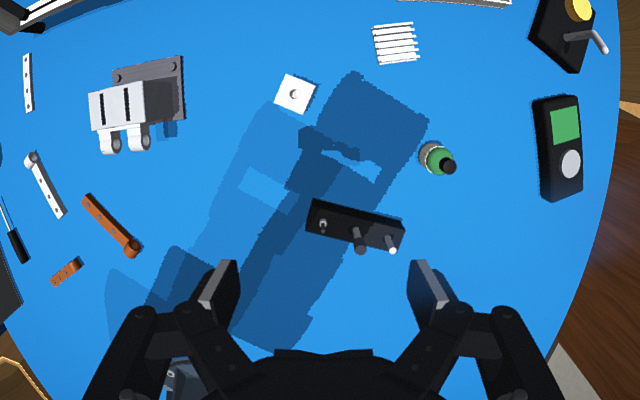

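The wrist view shows the rack at (355,225) with the thick head in the middle at (359,245), the holder hole at (294,93) and the jamb at (120,105). Heights match the text: head top 90 mm, holder 45 mm, rack 35 mm. The row runs at 75°. The wrist camera seems biased by about 3 mm, so I take a view at the grasp yaw to solve for that, then grasp.

```bash
python3 - <<'E'
from h import *
yaw=np.radians(-15)
q=[manip.inverse_kinematics([.437,-.293,.24],down(yaw+k*np.pi)) for k in (0,1)]
print([None if a is None else a.round(2).tolist() for a in q])
yaws=[yaw+k*np.pi for k in (0,1) if q[k] is not None]
for yw in yaws:
    manip.move_ptp([.437-.0,-.293+.0,.24],down(yw)); p,d,W,k=grab("wrist",f"wy{int(np.degrees(yw))}")
    print("yaw",np.degrees(yw)); print("rack",blob(W,(.44,-.29),.09,.025,.042)); print("head",blob(W,(.44,-.29),.03,.085,.12)); print("holder",blob(W,(.604,-.216),.04,.038,.055)); print("jamb",blob(W,(.6,0),.09,.076,.1)); print("leaf",blob(W,(.498,.262),.1,.007,.04))
print(manip.current_time(),manip.current_ee_pos())
E
```

```text
[[-0.68, 0.28, 1.67, -0.0, 1.19, -0.42], [-0.68, 0.28, 1.67, -0.0, 1.19, 2.72]]
yaw -14.999999999999998
rack (2662, 'rect', [436.9, -292.7, 130.9, 35.7, 74.5], 'mean', [438.3, -287.6, 35.6], 'zmed', 35.6)
head (145, 'rect', [436.6, -292.7, 13.4, 13.7, 32.1], 'mean', [436.9, -292.4, 90.3], 'zmed', 90.3)
holder (813, 'rect', [610.3, -216.4, 37.0, 37.8, 66.7], 'mean', [609.1, -216.3, 45.1], 'zmed', 45.5)
jamb 0
leaf 0
yaw 165.0
rack (2688, 'rect', [436.8, -293.5, 130.5, 35.6, 74.8], 'mean', [435.9, -296.9, 35.4], 'zmed', 35.5)
head (144, 'rect', [436.8, -293.1, 14.1, 12.9, 27.3], 'mean', [436.7, -293.6, 90.2], 'zmed', 90.5)
holder (519, 'rect', [610.5, -216.4, 38.3, 36.9, 66.9], 'mean', [610.0, -221.1, 44.7], 'zmed', 45.3)
jamb (38, 'rect', [607.7, -45.2, 30.6, 3.4, 4.1], 'mean', [610.8, -44.8, 78.7], 'zmed', 78.0)
leaf 0
8.0167 [ 0.43700271 -0.29301623  0.24000981]
```

Views 180° apart agree, so the wrist camera is unbiased and the top camera is about 3 mm off in x and 2 mm in y. Head is at (436.7, −292.9) and the holder at (610.4, −216.4). Grasp and transfer.

```bash
python3 - <<'E'
from h import *
A=down(np.radians(-15))
x,y=.4368,-.2929; hx,hy=.6104,-.2164
manip.move_ptp([x,y,.16],A); manip.move_l([x,y,.060],max_speed=.12)
manip.set_gripper(0.0,40); print("grip",manip.current_grip_width(),manip.current_grip_force(),manip.current_force().round(1))
manip.move_l([x,y,.125],max_speed=.12); print("lift",manip.current_grip_width(),manip.current_grip_force(),manip.current_force().round(2))
manip.move_l([hx,hy,.125],max_speed=.2)
p,d,W,k=grab("wrist","held")
f0=manip.current_force()
for z in (.093,.085,.075,.067,.062):
    manip.move_l([hx,hy,z],max_speed=.05); f=manip.current_force()-f0; print(z,f.round(2),manip.current_ee_pos().round(4))
    if np.linalg.norm(f)>25: break
print(manip.current_time())
E
```

```text
grip 0.13160356397752226 38.99330735206604 [-0.6  0.9  1.6]
lift 0.13162781377738028 39.02210712432861 [-1.17 -0.2  -1.17]
0.093 [-0.38 -0.41 -0.95] [ 0.6106 -0.2164  0.0932]
0.085 [ 0.32  0.3  -0.38] [ 0.6102 -0.2163  0.0846]
0.075 [-0.17 -0.46  0.02] [ 0.6102 -0.2163  0.0745]
0.067 [ 0.05 -0.21 -0.65] [ 0.6102 -0.2163  0.0666]
0.062 [0.1  0.1  0.29] [ 0.6102 -0.2163  0.0616]
16.1833
```

It went in with no side force. Release, retreat, check the pin, then measure the jamb and leaf from two wrist positions.

```bash
python3 - <<'E'
from h import *
hx,hy=.6104,-.2164
manip.set_gripper(0.8); manip.move_l([hx,hy,.16],max_speed=.2)
A=down(-np.pi/2)
def rep(W):
    print("pin",blob(W,(hx,hy),.02,.07,.12)); print("jambtop",blob(W,(.61,0),.09,.0815,.087)); print("knuckle",blob(W,(.555,0),.03,.079,.087))
    print("jamb all",blob(W,(.6,0),.09,.06,.1)); print("leaf",blob(W,(.498,.262),.1,.007,.04)); print("barrel",blob(W,(.498,.262),.1,.0185,.04)); print("bar",blob(W,(.498,.262),.1,.011,.0165))
manip.move_ptp([.50,-.03,.25],A); p,d,W,k=grab("wrist","j0"); rep(W)
manip.move_l([.44,.2,.25],max_speed=.4); p,d,W,k=grab("wrist","l0"); rep(W)
cal=manip.get_calibration("wrist")
for n in ["leaf","leaf_bore","jamb_axis"]: print(n,[(np.round(r["at"],3).tolist(),round(r["confidence"],2)) for r in manip.look_for("wrist",n)])
print(manip.current_time())
E
```

```text
pin (177, 'rect', [610.0, -215.3, 14.1, 13.2, 61.9], 'mean', [610.0, -213.5, 85.7], 'zmed', 89.0)
jambtop (4676, 'rect', [598.7, -0.0, 81.4, 90.5, 1.9], 'mean', [606.8, -0.4, 84.2], 'zmed', 84.3)
knuckle (454, 'rect', [568.7, -0.3, 58.5, 24.1, 89.0], 'mean', [566.9, 1.0, 82.1], 'zmed', 82.3)
jamb all (5197, 'rect', [596.7, -0.0, 85.9, 90.5, 1.8], 'mean', [603.2, -0.3, 83.6], 'zmed', 84.2)
leaf (1221, 'rect', [500.2, 263.2, 137.2, 25.0, 28.8], 'mean', [502.2, 261.5, 15.2], 'zmed', 14.5)
barrel (179, 'rect', [549.5, 289.9, 23.1, 23.7, 29.4], 'mean', [549.4, 288.1, 23.9], 'zmed', 24.6)
bar (883, 'rect', [499.9, 262.7, 136.3, 24.7, 29.3], 'mean', [491.6, 256.9, 14.3], 'zmed', 14.4)
pin (121, 'rect', [610.0, -215.2, 14.9, 13.9, 83.0], 'mean', [609.4, -212.7, 83.4], 'zmed', 84.6)
jambtop (3087, 'rect', [598.7, -0.1, 80.7, 91.3, 2.1], 'mean', [606.0, 3.7, 84.2], 'zmed', 84.4)
knuckle (333, 'rect', [570.7, 0.8, 28.1, 58.7, 1.4], 'mean', [566.9, 1.7, 82.0], 'zmed', 82.2)
jamb all (4182, 'rect', [596.5, 0.4, 85.4, 91.7, 1.4], 'mean', [599.9, 7.0, 81.3], 'zmed', 83.9)
leaf (1797, 'rect', [500.1, 263.6, 138.8, 23.7, 28.7], 'mean', [501.0, 263.1, 16.0], 'zmed', 14.8)
barrel (288, 'rect', [549.1, 289.8, 25.6, 22.6, 28.6], 'mean', [549.2, 289.4, 24.1], 'zmed', 24.7)
bar (1432, 'rect', [500.1, 263.6, 138.8, 23.7, 28.7], 'mean', [490.6, 257.9, 14.5], 'zmed', 14.6)
leaf [([0.322, 0.267, 0.015], 0.79), ([0.427, 0.111, 0.014], 0.58), ([0.502, 0.265, 0.015], 0.55)]
leaf_bore [([0.429, 0.114, 0.014], 0.8), ([0.504, 0.264, 0.019], 0.68), ([0.323, 0.271, 0.015], 0.61)]
jamb_axis [([0.606, 0.023, 0.081], 0.93)]
19.8
```

View pics/j0.png

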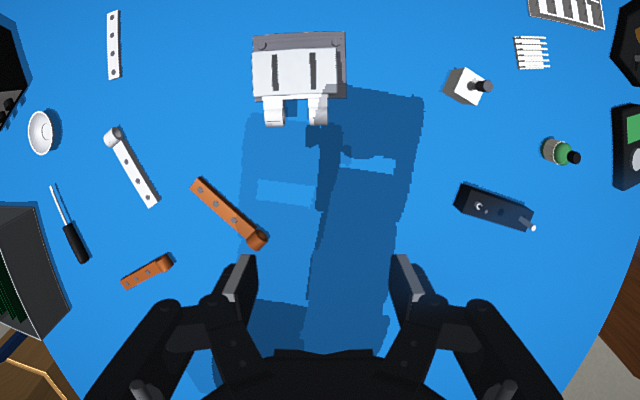

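View pics/l0.png

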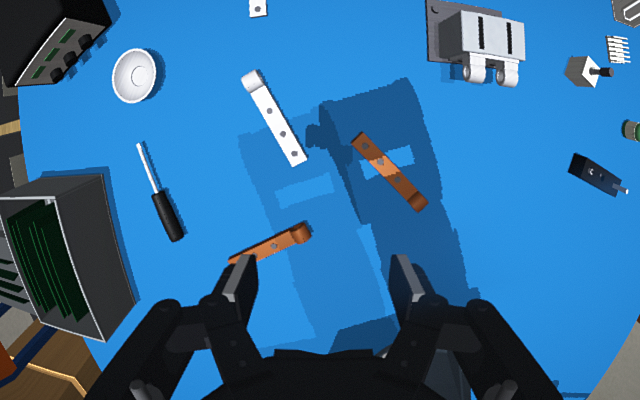

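The first view shows the pin head in the holder at (487,86); it measures upright with its top at 89–90 mm. It also shows the jamb at (297,70), with the knuckles at (273,112) and (318,110). The second shows the white leaf from (300,158) to its barrel at (252,80). Leaf origin is about (496.6, 261.6), yaw 28.7°. Refining the jamb pose offline.

```bash
cat >> h.py <<'E'
def edges(P,ax,lo=1,hi=99): return np.percentile(P[:,ax],[lo,hi]).round(1)
def jambfit(W,verbose=True):
    P=W[(abs(W[...,0]-.6)<.07)&(abs(W[...,1])<.06)&(W[...,2]>.0825)&(W[...,2]<.086)]*1000
    B=P[P[:,0]>577]
    # yaw of the block from its back and front edges is taken from the tightest box
    best=min(np.radians(np.arange(-3,6,.1)),key=lambda a:np.ptp(np.percentile(B[:,:2]@[-np.sin(a),np.cos(a)],[1,99])))
    return np.degrees(best)
E
python3 - <<'E'
from h import *
for n in ["j0","l0","w1"]:
    z=np.load(n+".npz"); W=cloud(z["d"],z["K"],z["R"],z["t"],True); print(n,"yaw",jambfit(W))
    for a in np.radians([1.5,2.0]):
        C=np.array([.597,0,0]); R=np.array([[np.cos(a),-np.sin(a),0],[np.sin(a),np.cos(a),0],[0,0,1]])
        L=((W-C)@R*1000).reshape(-1,3); L=L[(abs(L[:,0])<60)&(abs(L[:,1])<60)]
        B=L[(L[:,2]>82)&(L[:,2]<87)&(L[:,0]>-10)]
        K=L[(L[:,2]>60)&(L[:,2]<85)&(L[:,0]<-22)&(L[:,0]>-45)]; Kt=K[K[:,2]>80]
        l=Kt[Kt[:,1]>0][:,1]; r=Kt[Kt[:,1]<0][:,1]
        print("block x",edges(B,0),"y",edges(B,1),"knuckle top +y",np.percentile(l,[3,97]).round(1),"-y",np.percentile(r,[3,97]).round(1),"xmin",np.percentile(K[:,0],1).round(1))
        print("  back edge slope:",[np.percentile(B[(B[:,1]>y0)&(B[:,1]<y0+15),0],99).round(1) for y0 in (-40,-20,0,20)])
        # knuckle cylinder fit in x-z
        from scipy.optimize import least_squares
        F=K[(abs(K[:,1])>16)&(abs(K[:,1])<32)&(K[:,0]<-24)]; s=least_squares(lambda q:np.hypot(F[:,0]-q[0],F[:,2]-q[1])-13,[-30,70],loss="soft_l1").x; print("  cyl x,z",s.round(2),"world",(C+R@np.array([s[0],0,s[1]])/1000).round(4),len(F))
E
```

```text
j0 yaw -1.599999999999999
block x [-9.1 40.9] y [-44.2  43.5] knuckle top +y [14.2 33.5] -y [-32.8 -14.8] xmin -42.9
  back edge slope: [np.float64(40.9), np.float64(40.4), np.float64(41.6), np.float64(40.8)]
  cyl x,z [-30.1  70.3] world [ 0.5669 -0.0008  0.0703] 505
block x [-9.1 40.9] y [-44.3  43.4] knuckle top +y [14.5 33.7] -y [-32.6 -14.6] xmin -43.0
  back edge slope: [np.float64(40.6), np.float64(40.3), np.float64(41.6), np.float64(41.1)]
  cyl x,z [-30.14  70.28] world [ 0.5669 -0.0011  0.0703] 504
l0 yaw 0.10000000000000275
block x [-9.3 40.9] y [-42.9  45. ] knuckle top +y [15.4 34.1] -y [-32.6 -14. ] xmin -42.9
  back edge slope: [np.float64(40.6), np.float64(40.9), np.float64(40.7), np.float64(41.2)]
  cyl x,z [-29.6  70.8] world [ 0.5674 -0.0008  0.0708] 431
block x [-9.2 41. ] y [-43.1  44.8] knuckle top +y [15.6 34.4] -y [-32.3 -13.8] xmin -42.8
  back edge slope: [np.float64(40.3), np.float64(40.8), np.float64(40.7), np.float64(41.4)]
  cyl x,z [-29.67  70.76] world [ 0.5673 -0.001   0.0708] 428
w1 yaw 2.400000000000005
block x [-9.2 41.2] y [-45.   42.5] knuckle top +y [13.5 32.4] -y [-34.3 -15.4] xmin -42.1
  back edge slope: [np.float64(41.3), np.float64(40.9), np.float64(41.3), np.float64(41.1)]
  cyl x,z [-28.87  71.13] world [ 0.5681 -0.0008  0.0711] 353
block x [-9.3 41.1] y [-45.2  42.4] knuckle top +y [13.9 32.6] -y [-34.  -15.1] xmin -42.2
  back edge slope: [np.float64(41.0), np.float64(40.7), np.float64(41.3), np.float64(41.3)]
  cyl x,z [-28.79  71.17] world [ 0.5682 -0.001   0.0712] 358
```

Jamb axis is at (0.567, −0.0008, 0.070) with yaw about 1.6°; the gap and heights match the given sizes. Grasp the leaf and bring it to a pre-pose in front of the jamb.

```bash
python3 - <<'E'
from h import *
ly=np.radians(28.7); jy=np.radians(1.6)
A=down(ly-np.pi/2); x,y=.4966,.2616
manip.move_ptp([x,y,.08],A); manip.move_l([x,y,.004],max_speed=.1)
print(manip.current_force().round(1))
manip.set_gripper(0.0,90); print("grip",manip.current_grip_width(),manip.current_grip_force(),manip.current_force().round(1))
manip.move_l([x,y,.14],max_speed=.15); print("lift",manip.current_grip_width(),manip.current_grip_force())
D=np.array([np.cos(jy),np.sin(jy)]); T=np.array([.567,-.0008])
g=T-(.060+.045)*D
manip.move_ptp([g[0],g[1],.14],down(jy-np.pi/2)); manip.move_l([g[0],g[1],.061],max_speed=.1)
manip.dwell(.3); print(manip.current_ee_pos().round(4),g.round(4),manip.current_tcp_rot().round(3).tolist())
p,d,W,k=grab("wrist","pre"); print(manip.current_time())
E
```

```text
[-0.1  0.2  0.1]
grip 0.0005171968289618053 0.0 [-0.4  0.1  0.1]
lift -0.00040651127307685347 0.0
[ 0.4622 -0.0038  0.0613] [ 0.462  -0.0037] [[1.0, 0.028, 0.001], [0.028, -1.0, -0.0], [0.001, 0.0, -1.0]]
25.5333
```

View pics/pre.png

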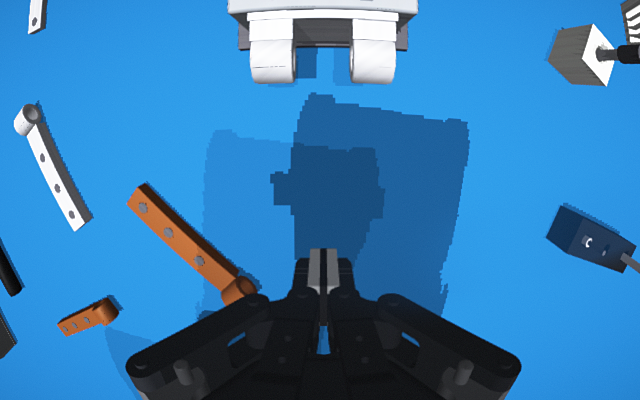

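The picture shows empty closed fingers at (322,270) with the leaf still lying at (55,165), so the grasp missed. I measure the leaf now against before to find out why.

```bash
python3 - <<'E'
from h import *
for n in ["l0","pre"]:
    z=np.load(n+".npz"); W=cloud(z["d"],z["K"],z["R"],z["t"],True)
    print(n,"leaf",blob(W,(.498,.262),.1,.007,.04),"barrel",blob(W,(.498,.262),.1,.0185,.04))
print(manip.current_grip_width(),manip.current_ee_pos())
E
```

```text
l0 leaf (1797, 'rect', [500.1, 263.6, 138.8, 23.7, 28.7], 'mean', [501.0, 263.1, 16.0], 'zmed', 14.8) barrel (288, 'rect', [549.1, 289.8, 25.6, 22.6, 28.6], 'mean', [549.2, 289.4, 24.1], 'zmed', 24.7)
pre leaf (2532, 'rect', [500.6, 263.1, 138.2, 25.6, 28.4], 'mean', [502.0, 260.3, 14.6], 'zmed', 14.4) barrel (328, 'rect', [549.6, 289.6, 23.6, 24.2, 26.6], 'mean', [548.5, 286.5, 23.6], 'zmed', 23.9)
-0.0029368681967325443 [ 0.46217279 -0.00377355  0.06124182]
```

```bash
python3 - <<'E'
from h import *
z=np.load("pre.npz"); k=(z["K"],z["R"],z["t"],True); W=cloud(z["d"],*k)
for P in [(.462,-.0038,.061),(.462,-.0038,.08),(.473,-.0035,.061)]: print(P,project(P,*k).round(1))
for v in range(238,300,6): print(v,(W[v,[312,322,332]]*1000).round(0).tolist())
z=np.load("held.npz"); print("heldtip")
cv2.imwrite("pics/crop.png",cv2.resize(cv2.hconcat([cv2.imread("pics/held.png")[180:380,200:440],cv2.imread("pics/pre.png")[180:380,200:440]]),None,fx=1.6,fy=1.6))
E
```

```text
(0.462, -0.0038, 0.061) [322.6 243.7]
(0.462, -0.0038, 0.08) [322.6 259.3]
(0.473, -0.0035, 0.061) [322.6 226.9]
238 [[436.0, 4.0, 0.0], [437.0, -4.0, 0.0], [437.0, -12.0, 1.0]]
244 [[432.0, 4.0, 2.0], [431.0, -4.0, 1.0], [432.0, -12.0, 1.0]]
250 [[474.0, 2.0, 92.0], [473.0, -3.0, 91.0], [474.0, -8.0, 91.0]]
256 [[473.0, 2.0, 96.0], [473.0, -3.0, 97.0], [473.0, -8.0, 96.0]]
262 [[474.0, 1.0, 103.0], [473.0, -3.0, 102.0], [474.0, -8.0, 104.0]]
268 [[473.0, 1.0, 108.0], [474.0, -3.0, 108.0], [474.0, -8.0, 108.0]]
274 [[473.0, 1.0, 113.0], [474.0, -3.0, 114.0], [473.0, -8.0, 113.0]]
280 [[473.0, 1.0, 118.0], [473.0, -3.0, 118.0], [474.0, -7.0, 118.0]]
286 [[474.0, 1.0, 123.0], [473.0, -3.0, 121.0], [474.0, -7.0, 122.0]]
292 [[474.0, 1.0, 128.0], [nan, nan, nan], [475.0, -7.0, 128.0]]
298 [[474.0, 0.0, 132.0], [468.0, -3.0, 123.0], [474.0, -7.0, 132.0]]
heldtip
```

View pics/crop.png

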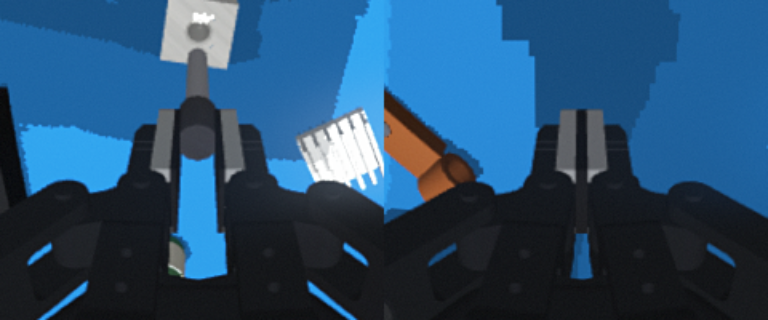

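```bash
python3 - <<'E'
from h import *
z=np.load("held.npz"); k=(z["K"],z["R"],z["t"],True); W=cloud(z["d"],*k)
print("cam",(-k[1].T@k[2]).round(3))
for c in (306,323,342):
    print(c)
    for v in range(210,296,5): print(v,(W[v,c]*1000).round(0).tolist(),end="; ")
# expected: head top at z=.155, head bottom .133
A=down(np.radians(-15))
for zz in (.155,.133,.075): print(zz,project((.6104,-.2164,zz),*k).round(1))
E
```

```text
cam [ 0.632 -0.137  0.291]
306
210 [594.0, -221.0, 45.0]; 215 [593.0, -225.0, 46.0]; 220 [584.0, -247.0, 1.0]; 225 [582.0, -252.0, 1.0]; 230 [581.0, -257.0, 1.0]; 235 [579.0, -263.0, 1.0]; 240 [577.0, -269.0, 0.0]; 245 [576.0, -274.0, 1.0]; 250 [605.0, -204.0, 155.0]; 255 [605.0, -204.0, 159.0]; 260 [605.0, -204.0, 164.0]; 265 [605.0, -204.0, 169.0]; 270 [605.0, -205.0, 172.0]; 275 [606.0, -204.0, 177.0]; 280 [606.0, -204.0, 182.0]; 285 [606.0, -205.0, 185.0]; 290 [605.0, -207.0, 185.0]; 295 [605.0, -209.0, 186.0]; 323
210 [611.0, -212.0, 80.0]; 215 [611.0, -212.0, 91.0]; 220 [611.0, -212.0, 100.0]; 225 [611.0, -212.0, 108.0]; 230 [611.0, -213.0, 115.0]; 235 [611.0, -212.0, 123.0]; 240 [612.0, -210.0, 135.0]; 245 [612.0, -210.0, 140.0]; 250 [612.0, -209.0, 148.0]; 255 [612.0, -211.0, 151.0]; 260 [612.0, -210.0, 157.0]; 265 [611.0, -214.0, 155.0]; 270 [610.0, -217.0, 156.0]; 275 [609.0, -220.0, 155.0]; 280 [608.0, -223.0, 154.0]; 285 [580.0, -327.0, 1.0]; 290 [578.0, -335.0, -0.0]; 295 [576.0, -342.0, 0.0]; 342
210 [623.0, -229.0, 45.0]; 215 [622.0, -234.0, 45.0]; 220 [619.0, -256.0, 1.0]; 225 [618.0, -262.0, 0.0]; 230 [616.0, -267.0, 1.0]; 235 [615.0, -273.0, 0.0]; 240 [614.0, -279.0, 0.0]; 245 [612.0, -284.0, 1.0]; 250 [622.0, -209.0, 154.0]; 255 [622.0, -208.0, 160.0]; 260 [621.0, -209.0, 164.0]; 265 [621.0, -209.0, 169.0]; 270 [621.0, -209.0, 172.0]; 275 [621.0, -208.0, 178.0]; 280 [620.0, -209.0, 181.0]; 285 [620.0, -208.0, 185.0]; 290 [620.0, -211.0, 185.0]; 295 [619.0, -213.0, 186.0]; 0.155 [323.7 268.8]
0.133 [323.7 248.9]
0.075 [323.6 212.7]
```

This explains the miss. In both pictures the pads' front edge measures about 28 mm short of the reported TCP (tips at z 0.089 with TCP 0.061, and 0.154 with 0.125). The fingers therefore closed above the 14 mm bar without touching it. I measure the true tip offset directly, with the gripper partly closed above the leaf, and descend by that.

```bash
cat >> h.py <<'E'
def tips(W):   # distance of the finger ends behind the TCP, from the pads' front faces
    H=(W-manip.current_ee_pos())@manip.current_tcp_rot()*1000
    m=(H[...,0]>8)&(H[...,0]<14)&(abs(H[...,1])<40)&(H[...,2]<0)&(H[...,2]>-60)
    P=H[m]; return [np.round(np.percentile(P[P[:,1]*s>0][:,2],[99,99.9]),1).tolist()+[np.round(np.percentile(abs(P[P[:,1]*s>0][:,1]),2),1).item()] for s in (1,-1)]
E
python3 - <<'E'
from h import *
p,d,W,k=grab("wrist"); print("shut",tips(W))
e=manip.current_ee_pos(); manip.move_l([e[0],e[1],.13],max_speed=.25)
ly=np.radians(28.7); A=down(ly-np.pi/2); x,y=.4966,.2616
manip.move_ptp([x,y,.10],A); 
for o in (.35,.5): manip.set_gripper(o); p,d,W,k=grab("wrist"); print(o,manip.current_grip_width(),tips(W))
print("leaf",blob(W,(.498,.262),.1,.007,.04),manip.current_time())
for z in (-.01,-.025): 
    q=manip.inverse_kinematics([x,y,z],A); print(z,q is not None)
E
```

```text
shut [[-27.2, -26.6, 0.3], [-26.9, -25.9, 0.1]]
0.35 0.3494391963594575 [[-28.0, -27.3, 15.3], [-27.9, -27.3, 14.4]]
0.5 0.5004999943763183 [[-29.5, -26.3, 21.4], [-29.2, -26.4, 20.8]]
leaf (3955, 'rect', [500.6, 263.8, 137.0, 22.5, 28.6], 'mean', [505.8, 266.7, 16.6], 'zmed', 14.8) 27.8333
-0.01 True
-0.025 True
```

The tips sit about 27 mm behind the TCP. I descend to TCP z = −0.022 (tips about 5 mm above the table), watching the force.

```bash
python3 - <<'E'
from h import *
ly=np.radians(28.7); jy=np.radians(1.6)
x,y=.4969,.2618
manip.move_l([x,y,.01],max_speed=.15)
for z in (-.012,-.022):
    manip.move_l([x,y,z],max_speed=.06); f=manip.current_force(); print(z,f.round(1))
    if abs(f[2])>8: raise SystemExit
manip.set_gripper(0.0,90); print("grip",manip.current_grip_width(),manip.current_grip_force(),manip.current_force().round(1))
if manip.current_grip_width()<.1: raise SystemExit
zg=manip.current_ee_pos()[2]
manip.move_l([x,y,.12],max_speed=.15); print("lift",manip.current_grip_width(),manip.current_grip_force(),zg)
D=np.array([np.cos(jy),np.sin(jy)]); T=np.array([.567,-.0008])
g=T-(.060+.045)*D
manip.move_ptp([g[0],g[1],.12],down(jy-np.pi/2)); manip.move_l([g[0],g[1],zg+.057],max_speed=.1)
manip.dwell(.3); e=manip.current_ee_pos(); print(e.round(4),g.round(4))
p,d,W,k=grab("wrist","pre2")
R=np.array([[D[0],-D[1],0],[D[1],D[0],0],[0,0,1]])
L=((W-[T[0],T[1],0])@R*1000).reshape(-1,3); np.save("L.npy",L)
B=L[(L[:,2]>45)&(L[:,2]<90)&(abs(L[:,1])<20)&(L[:,0]<-25)&(L[:,0]>-90)]
for x0 in range(-85,-25,6):
    S=B[(B[:,0]>=x0)&(B[:,0]<x0+6)]
    if len(S)>3: print(x0,len(S),"y",np.percentile(S[:,1],[3,97]).round(1),"z med/max",np.median(S[:,2]).round(1),S[:,2].max().round(1))
print(manip.current_time())
E
```

```text
-0.012 [0.6 0.1 0.5]
-0.022 [ 0.1 -0.9  1.3]
grip 0.22568997248948058 88.83455157279968 [-1.4 -1.1  5.3]
lift 0.2278206482445898 88.15577745437622 -0.021503884225950384
[ 0.4622 -0.0038  0.0358] [ 0.462  -0.0037]
-85 550 y [-10.5   9.9] z med/max 71.8 74.0
-79 590 y [-10.7   9.9] z med/max 71.8 73.8
-73 611 y [-10.6  10.1] z med/max 71.9 73.4
-67 630 y [-10.4   9.9] z med/max 71.9 73.5
-61 466 y [-10.4   9.7] z med/max 72.2 78.6
-55 611 y [-10.4   9.5] z med/max 81.2 84.0
-49 815 y [-10.8   9.9] z med/max 83.4 85.2
-43 893 y [-10.3   9.8] z med/max 82.5 85.1
-37 816 y [-10.5   9.6] z med/max 78.1 83.1
33.2333
```

View pics/pre2.png

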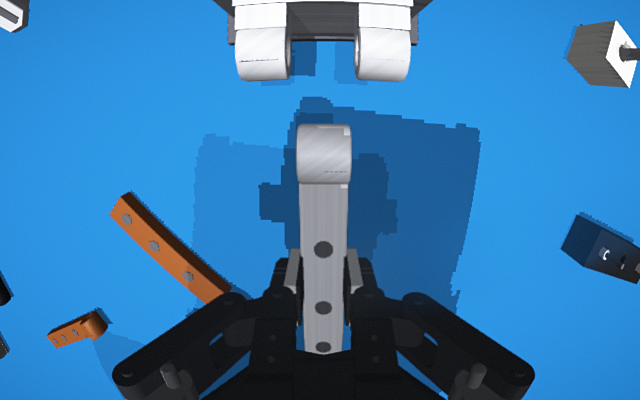

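The leaf is held level and straight: bar from (323,345) to the barrel at (324,155), and knuckles at (262,55) and (384,55). I fit both cylinders in this one picture for the remaining correction.

```bash
cat >> h.py <<'E'
from scipy.optimize import least_squares
def cyl(F,x0):
    s=least_squares(lambda q:np.hypot(F[:,0]-q[0],F[:,2]-q[1])-13,[x0,70],loss="soft_l1").x; return s.round(2),len(F)
def fit(L,x0,gap=False):
    z=(L[:,2]>60)&(L[:,2]<86)
    b=L[z&(abs(L[:,1])<9)&(L[:,0]>x0-8)&(L[:,0]<x0+14)]; print("barrel",cyl(b,x0))
    for s in (1,-1):
        k=L[z&(s*L[:,1]>16)&(s*L[:,1]<32)&(abs(L[:,0])<14)&(L[:,0]<6)]; print("knuckle",s,cyl(k,0))
        K=L[z&(s*L[:,1]>8 if gap else s*L[:,1]>10)&(s*L[:,1]<40)&(L[:,0]>-9)&(L[:,0]<5)&(L[:,2]>79)]; K=K[abs(K[:,1])>12.3]; print("  y edges",np.percentile(K[:,1],[2,98]).round(1))
    S=L[z&(abs(L[:,1])<12.3)&(L[:,0]>x0-8)&(L[:,0]<x0+8)&(L[:,2]>79)]; print("barrel y",np.percentile(S[:,1],[2,98]).round(1))
    for a in (x0-40,x0-20):
        S=L[z&(abs(L[:,1])<14)&(abs(L[:,0]-a)<5)]; 
        if len(S)>5: print("bar y at",a,np.percentile(S[:,1],[2,98]).round(1),"z",np.median(S[:,2]).round(2))
E
python3 - <<'E'
from h import *
fit(np.load("L.npy"),-45)
E
```

```text
barrel (array([-44.76,  70.61]), 2477)
knuckle 1 (array([ 0.11, 70.34]), 1974)
  y edges [14.2 33.1]
knuckle -1 (array([3.000e-02, 7.034e+01]), 1977)
  y edges [-33.1 -14.1]
barrel y [-10.8   9.9]
bar y at -85 [-10.8  10.2] z 71.88
bar y at -65 [-10.8  10.1] z 71.89
```

Everything is aligned to within 0.5 mm. Advance 44.8 mm with small corrections, then check.

```bash
python3 - <<'E'
from h import *
jy=np.radians(1.6); D=np.array([np.cos(jy),np.sin(jy),0]); N=np.array([-D[1],D[0],0])
e=manip.current_ee_pos(); f0=manip.current_force()
for s in (.025,.0448):
    manip.move_l(e+s*D+.0004*N+[0,0,-.0003],max_speed=.05); print(s,(manip.current_force()-f0).round(2),(manip.current_ee_pos()-e).round(4))
manip.dwell(.3)
p,d,W,k=grab("wrist","fin"); R=np.stack([D,N,[0,0,1]],1)
L=((W-[.567,-.0008,0])@R*1000).reshape(-1,3); fit(L,0,True)
print("pin",blob(W,(.6104,-.2164),.02,.07,.12))
print(manip.current_grip_force(),(manip.current_force()-f0).round(2),manip.current_joint_vel().round(3),manip.current_time())
E
```

```text
0.025 [0.49 0.4  0.19] [ 0.0248  0.0011 -0.0005]
0.0448 [-0.03  0.19  0.57] [ 0.0447  0.0017 -0.0004]
barrel (array([-0.12, 70.23]), 2450)
knuckle 1 (array([-2.000e-02,  7.026e+01]), 1578)
  y edges [14.3 33.2]
knuckle -1 (array([-1.000e-02,  7.031e+01]), 1569)
  y edges [-33.2 -14.2]
barrel y [-10.3  10.3]
bar y at -40 [-10.5  10.6] z 71.54
bar y at -20 [-10.2  10.4] z 71.43
pin 0
88.1510603427887 [ 0.59 -0.48  0.75] [-0.001  0.002 -0.    -0.001 -0.     0.   ] 34.7833
```

View pics/fin.png

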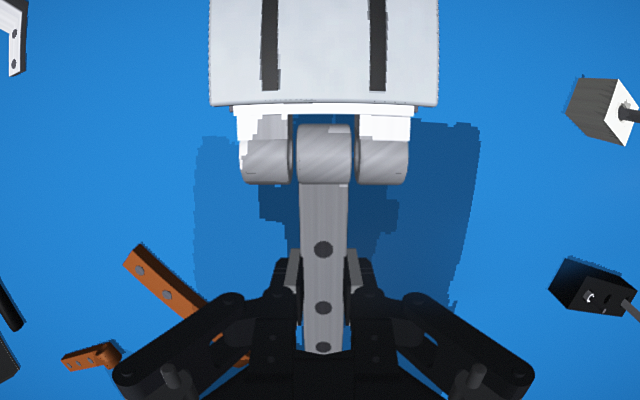

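The barrel at (324,155) sits centred between the knuckles at (266,160) and (382,160). It is within 0.2 mm with no contact force, and the pin is still in the holder at (627,113). Handing in.

```bash
python3 -c "
from bench import manip
print(manip.sign_off())"
```

```text
the job is handed in; nothing more can be done
None
```

I handed the job in at about 35 s of the 61 s allowed, though the hand-in returned no verdict: the pin is fully down in the holder and released, and the leaf is held level between the knuckles, bore within about 0.2 mm of the hinge axis with no contact force; the first leaf grasp closed on air because the finger ends sit about 27 mm short of the reported TCP, and it disturbed nothing.

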